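Close the soak jar and hold it in its strap cradle

ROBOT

A 6-joint arm with a two-finger parallel gripper is mounted at the origin on a cart in front of the work surface, level with it; the furniture and walls round the work are solid. World frame = base frame: x ahead of the robot, y to its left, z up, the work surface at z = 0. Lengths are in mm, angles in rad, forces in N, time in s.
With the tool pointing down it reaches from about 275 to 1000 mm from the base axis. Payload 8.4 kg.
Tool frame: the origin (TCP) lies on the mounting face of the last link; the fingertips stand 173 mm ahead of it and the grasp point (between the pads) lies 155 mm ahead of it; z points along the fingers, y is the line along which they close (so a half turn about z gives the same grasp; the last joint's range is limited). The gripper opens to 85 mm and grips with 20 to 120 N. Pads are 22 mm wide; open, the fingers measure 114 mm over their backs; the gripper's body (76 mm by 85 mm) begins 54 mm behind the grasp point. The pads swing forward as they close: fully open they stand 13 mm farther back than shut.
Start: joints at [-1.19, 0.353, 1.633, -0, 1.155, -0.002], TCP at [233.449, -579.768, 404.681] pointing down, gripper open.
Joint ranges: [-2.63, 2.63], [-0.92, 2.1], [0.06, 2.66], [-1.3, 4.44], [0, 2.69], [-3.02, 3.02]. Speed limits (rad/s): [2.22, 2.22, 2.79, 3.14, 3.14, 3.14].

INTERFACE

Orientations are given as [roll, pitch, yaw] about the fixed x, y, z axes, in that order (R = Rz(yaw) Ry(pitch) Rx(roll)).
In Python, from rig import r gives the robot as it stands.
- The arm moves only by the tool apply_moves, never from a script. Its argument "deltas" is a list of rows, each an object with "claw": the gripper command: -1 is fully open, 1 is shut, values between are in proportion; "delta_pos": the shift along the tool's x, y, z in cm, a list of three; "yaw": the turn about the tool's z in rad. In form: [{"claw": claw, "delta_pos": [tx, ty, tz], "yaw": yaw}, ...]. A call has 1 to 8 rows; each row shifts and turns the commanded pose from where the row before left it, along the tool's axes as they then stand; what a row does not reach is not made up. A row lasts 1/8 s, in which the tool goes at most 62.5 mm and 10.7 degrees, less where a joint would pass 70% of its speed; a pose out of reach is approached as far as the arm can. A call with a gripper value outside its range is refused whole. The fingers move at their own pace and stop on an object; "grip_force" is the grip in N (left out, the last holds). Time passes only in rows, so rows that do not move let the fingers close. It gives the time, the measured TCP pose, the force, the opening and the grip force at its end, in the units of the state.
- r.sense(): the state, without advancing time (a new reading comes with each control period).
- r.grab_frame(name): name is "scene" or "top" or "wrist"; returns a dict with "img" (400x640x3 uint8, blue, green, red), "z_map" (400x640 float32, mm along the optical axis (not along the pixel's ray), 0 where there is no reading), "fx", "fy", "cx", "cy" (pixels), "dist" ([k1, k2, p1, p2, k3] as OpenCV has them; the pictures are not rectified), "eye" and "rotation" of the camera in the world; the wrist camera has in their place "T_tool_cam" (4x4, takes a point from camera to tool coordinates, whose origin is the TCP and whose axes are the flange's). Camera axes: x right, y up, looking along -z (the intrinsics and any distortion apply to the point x, -y, -z); pixel columns grow to the right and rows downward; lengths in mm; the calibration is good to about 2 mm. A picture is of the moment at which its call begins: read the wrist's pose just before it.
- r.sign_off(): hands the job in; it is judged then, once.
The state is a dict: "clock": time; "qpos": joint angles; "qvel": joint speeds; "joint_efforts": joint torques, N m; "eef_pos": TCP position; "tcp_rot": TCP orientation; "contact_force": force on the tool from outside, world axes, zero at the start; "wrist_torque": the same for the moment, N m; "opening": opening from 0.0 (shut) to 1.0 (fully open); "grasp_force": force on a finger pad.
Only numpy, scipy, OpenCV 4.12 (cv2) and the standard library are available. Lean on these libraries where they do the work, as an engineer would, in place of code of your own. Each camera call takes 0.05 s, during which the arm holds its last target. There are 200 camera calls.

TASK

The square white prism-soaking jar has just been refilled and stands in its drip tray with the lid loose: turn the lid clockwise as far as it goes while the jar still stands in the tray. Then lift the jar out, stand it upright on the base of the metal strap cradle between the two side cheeks, and push it squarely back against the foam-lined back plate so that the foam carries a steady push of about 10 N, never squashing the foam flat. I need both hands to buckle the strap, so finish while you are still holding the jar pressed there; leave the other things on the desk alone.

Things in the scene. Friction and masses are not known exactly. Their poses are not given: they have to be found in the camera images.
- jar: loose white plastic jar, 50 x 50 mm square with upright sides (edges rounded 5 mm) to 50 mm high, then a low round shoulder, 47 mm across, to 54 mm; 79 mm high with its round lid; 0.17 to 0.34 kg. Origin: centre of the underside, z up through the lid's axis, x and y square to the flat sides (all alike). It starts standing in the tray's nest, underside 5 mm above the desk
- lid_top (a point): centre of the top of the jar's lid, 78.5 mm above the jar's underside. The lid is a black ribbed disc 46 mm across, from 56.5 to 78.5 mm above the jar's underside, captive on the jar; a low white pointer rib on its top points along the jar's +x, to the small dark mark on the jar's shoulder, when the lid is shut
- lid (a joint): angle of the lid against the jar (rad): 0 = shut, at its end stop; up to 1.57 = open (anticlockwise seen from above); turn clockwise to shut. Stiff (about 0.12 N m) and stays where it is left; it neither rises nor comes off
- tray: fixed drip tray of bright steel, 130 x 112 mm, rim 17 mm high, with a square nest in the middle: a collar 53 x 53 mm inside, floor 5 mm and top edge 20 mm above the desk, sides along the tray's x and y. The nest keeps the jar from turning; the jar lifts straight up out of it. Origin: centre of the underside, z up
- cradle: fixed aluminium strap cradle, pocket open above and in front. Origin: on the desk; x from open front to back plate, y left, z up. Base plate x -62 to +52 mm, 96 mm wide, top 5 mm above the desk. Cheeks to 30 mm above the desk, inner faces y = +-28 mm, from x 0 to +46 mm; flared lips before them to x -14, opening to y +-39 mm. Back plate 66 mm high, front at x +42 mm, foam lining before it
- pad_face (a point): centre of the front face of the uncompressed foam lining of the cradle, at x = +30 mm, y = 0, 34 mm above the desk in the cradle's frame; the lining is 50 mm wide and reaches from 9 to 59 mm above the desk
- back_pad (a joint): how far the foam lining is pressed back, along the cradle's +x (m): 0 = free, 0.009 = squashed flat; it pushes back with 3 N per mm. If the jar is also borne down hard on the base plate it drags there, and that part of a push never reaches the foam
- gel_bottle: bystander: white gel bottle, 44 mm across, 85 mm high, standing; origin: centre of the underside
- tip_case: bystander: hinged case, 56 x 66 x 30 mm; origin: centre of the underside
- strip_box: bystander: small carton, 30 x 66 x 22 mm; origin: centre of the underside
- penlight: bystander: white pen torch, 120 mm long, 14 mm thick, lying; origin: middle of the underside

How it is judged:
By the outcome, as a careful person would: the job done as asked, in the order asked, and still so for the second after the job is handed in, while the arm keeps its last pose, push and grip.
It also fails if it takes over 54 s, if anything falls off the work surface, if the arm or the gripper's body presses on something with over 40 N, if the wrist force passes 120 N, or if a joint passes its speed limit or range.

## Working session

There is one attempt and no reset: what is moved stays moved. The work goes in short steps, Python scripts to look and compute and a tool call to move; the robot and the scene stay as the last step left them, time stands still between calls to the robot, and variables do not carry over. Pictures are saved under pics/ and viewed, at most 10 in all, crops included, and the job is handed in when it is done.

Besides the shell and the picture viewer there is one more tool, called after "Emit:" as name(argument=value, ...), one argument or row to a line, values as JSON. apply_moves: Moves the arm, as the interface text tells. Its arguments: {"type":"object","properties":{"deltas":{"type":"array"},"grip_force":{"type":"number"}},"required":["deltas"]}

```bash
mkdir -p pics; ls; cat > h.py <<'E'
import numpy as np,cv2
from rig import r
from scipy.spatial.transform import Rotation as R
def pts(f):
    # world points for each pixel from z_map
    h,w=f["z_map"].shape
    u,v=np.meshgrid(np.arange(w),np.arange(h))
    K=np.array([[f["fx"],0,f["cx"]],[0,f["fy"],f["cy"]],[0,0,1.]])
    n=cv2.undistortPoints(np.stack([u,v],-1).reshape(-1,1,2).astype(np.float32),K,np.array(f["dist"],float)).reshape(h,w,2)
    d=np.stack([n[...,0],-n[...,1],-np.ones((h,w))],-1)
    if "T_tool_cam" in f:
        s=r.sense();T=np.eye(4);T[:3,:3]=R.from_euler("xyz",s["tcp_rot"]).as_matrix();T[:3,3]=s["eef_pos"]
        T=T@np.array(f["T_tool_cam"]);M,e=T[:3,:3],T[:3,3]
    else:
        M=np.array(f["rotation"]);M=M if M.shape==(3,3) else R.from_euler("xyz",M).as_matrix();e=np.array(f["eye"])
    dw=d@M.T
    return e+dw*f["z_map"][...,None],e,dw
def plane(e,dw,u,v,z):
    d=dw[int(round(v)),int(round(u))];return e+d*(z-e[2])/d[2]
E
python3 - <<'E'
from h import *
for n in("top","scene"):
    f=r.grab_frame(n);cv2.imwrite(f"pics/{n}0.png",f["img"])
    np.savez(f"{n}0.npz",P=pts(f)[0],e=pts(f)[1],dw=pts(f)[2],img=f["img"])
    print(n,f["eye"],f["rotation"],f["fx"],f["dist"])
print(r.sense())
E
```

```text
pics
top [ 503.71267734  -46.03315207 1217.74037293] [ 0.05339065  0.02860067 -1.59898246] 509.9636052754893 [-0.16250133  0.          0.          0.          0.        ]
scene [-71.69893381 778.29515295 605.78232719] [ 1.08361071 -0.01708975 -2.49011334] 432.5740567648349 [-0.11200247  0.          0.          0.          0.        ]
{'clock': 0.1, 'qpos': array([-1.19042402e+00,  3.53611315e-01,  1.63406419e+00,  6.78841739e-06,
        1.15519690e+00, -2.40724616e-03]), 'qvel': array([-0.00142494, -0.00135489, -0.00196575,  0.00203112, -0.00125238,
        0.00063283]), 'joint_efforts': array([-1.62496497e-03, -6.06361341e+01, -3.42817426e+01, -9.57692055e-05,
        3.84594852e-03, -3.70740656e-05]), 'eef_pos': array([ 233.35680696, -579.57586607,  404.01446615]), 'tcp_rot': array([-3.14031292e+00, -9.28769650e-06,  3.82776798e-01]), 'contact_force': array([-0.44066843,  0.12262121,  0.09682682]), 'wrist_torque': array([-0.04504883,  0.03189222,  0.04822289]), 'grasp_force': 0.0, 'opening': 0.9994844810527458}
```

View pics/top0.png

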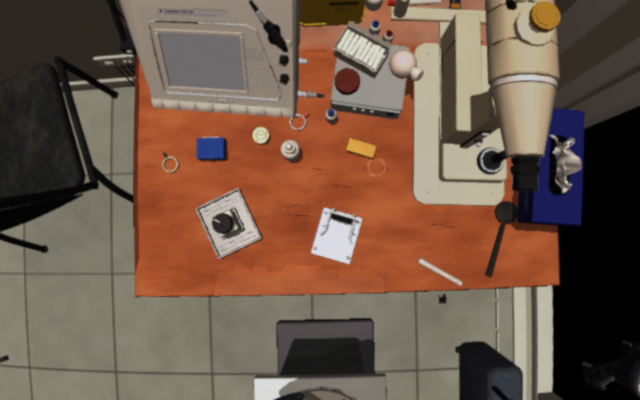

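View pics/scene0.png

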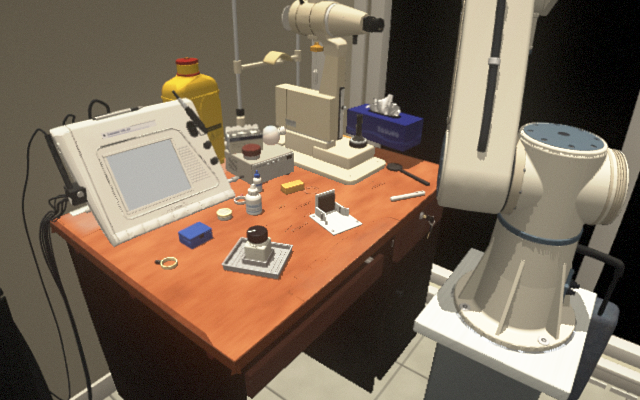

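Top view: jar lid near (224,222) in the tray (229,223), with the cradle near (337,235), its foam back plate at (343,216) and opening towards the robot. The scene view agrees.

```bash
python3 - <<'E'
from h import *
d=np.load("top0.npz");P,e,dw,img=d["P"],d["e"],d["dw"],d["img"]
def crop(u0,u1,v0,v1): 
    m=np.zeros(P.shape[:2],bool);m[v0:v1,u0:u1]=1;return m
g=img.max(2)
hsv=cv2.cvtColor(img,cv2.COLOR_BGR2HSV)
def rect(m):
    q=P[m][:,:2].astype(np.float32);return cv2.minAreaRect(q),len(q)
c=crop(190,268,180,265)
lid=c&(abs(P[...,2]-83.5)<8);print("lid",rect(lid),np.median(P[lid],0),P[c][:,2].max())
tr=c&(hsv[...,1]<90)&(P[...,2]<40)&(P[...,2]>2);print("tray",rect(tr))
c=crop(300,370,195,270)
cb=c&(hsv[...,1]<90)&(abs(P[...,2]-5)<4);print("base",rect(cb))
up=c&(P[...,2]>45);print("back",rect(up),P[c][:,2].max())
for n,b in (("bottle",(278,305,135,165)),):
    c=crop(*b)&(P[...,2]>15);print(n,rect(c),P[c][:,2].max())
i=cv2.resize(np.hstack([img[180:265,190:280],img[180:265,295:385]]),None,fx=4,fy=4,interpolation=cv2.INTER_CUBIC);cv2.imwrite("pics/c.png",i)
E
```

```text
lid (((523.8272705078125, 207.96780395507812), (45.61041259765625, 45.2004508972168), 88.77141571044922), 329) [523.70952377 207.62374299  83.93679616] 1217.7403729319735
tray (((525.2979125976562, 209.65347290039062), (136.0272979736328, 119.21611785888672), 23.916439056396484), 2069)
base (((488.4696044921875, -48.78246307373047), (97.53726959228516, 116.15373229980469), 72.26055908203125), 1523)
back (((534.142822265625, -64.1041259765625), (46.469139099121094, 53.39322280883789), 18.2623233795166), 202) 1217.7403729319735
bottle (((604.37109375, 17.239948272705078), (233.83338928222656, 43.17829132080078), 21.691085815429688), 322) 1217.7403729319735
```

View pics/c.png

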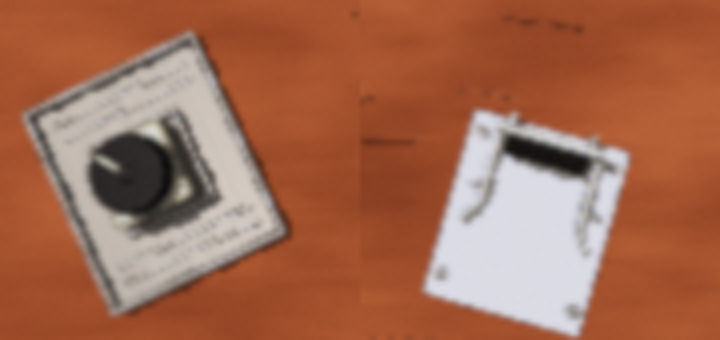

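Lid centre is about (524,208) at z 84, with the tray sides at 24° and the cradle yaw about -17.7°. The pointer is roughly 0.5 rad open. I'm moving above the jar to look with the wrist camera.

Emit:
apply_moves(
  deltas=[
    {"claw":-1,"delta_pos":[3.5,-3.9,0],"yaw":0},
    {"claw":-1,"delta_pos":[3.5,-3.9,0],"yaw":0},
    {"claw":-1,"delta_pos":[3.5,-3.9,0],"yaw":0},
    {"claw":-1,"delta_pos":[3.5,-3.9,0],"yaw":0},
    {"claw":-1,"delta_pos":[3.5,-3.9,0],"yaw":0},
    {"claw":-1,"delta_pos":[3.5,-3.9,0],"yaw":0},
    {"claw":-1,"delta_pos":[3.5,-3.9,0],"yaw":0},
    {"claw":-1,"delta_pos":[3.5,-3.9,0],"yaw":0},
  ],
  grip_force=40,
)

```text
clock: 1.1
eef_pos: [376.8, -184.1, 404.7]
tcp_rot: [3.141, -0.0, 0.383]
contact_force: [0.6, -0.5, -0.2]
opening: 0.999
grasp_force: 0.0
```

Emit:
apply_moves(
  deltas=[
    {"claw":-1,"delta_pos":[3.5,-3.9,0],"yaw":0},
    {"claw":-1,"delta_pos":[3.5,-3.9,0],"yaw":0},
    {"claw":-1,"delta_pos":[3.5,-3.9,0],"yaw":0},
    {"claw":-1,"delta_pos":[3.5,-3.9,0],"yaw":0},
    {"claw":-1,"delta_pos":[3.5,-3.9,0],"yaw":0},
    {"claw":-1,"delta_pos":[3.5,-3.9,0],"yaw":0},
    {"claw":-1,"delta_pos":[1.7,-1.9,0],"yaw":0},
    {"claw":-1,"delta_pos":[0,0,0],"yaw":0},
  ],
)

```text
clock: 2.1
eef_pos: [492.9, 135.1, 404.3]
tcp_rot: [-3.141, 0.001, 0.385]
contact_force: [-0.1, -0.3, -0.4]
opening: 1.002
grasp_force: 0.0
```

```bash
cat >> h.py <<'E'
def go(x,y,z,yawdeg,rows=True):
    "tool-frame shift in cm and tool yaw to bring the TCP to a pose"
    s=r.sense();y0=s["tcp_rot"][2];M=R.from_euler("xyz",s["tcp_rot"]).as_matrix()
    d=M.T@(np.array([x,y,z])-s["eef_pos"])/10
    w=(np.radians(yawdeg)-y0+np.pi)%(2*np.pi)-np.pi
    print("t",s["clock"],"pos",s["eef_pos"].round(1),"yaw",np.degrees(y0).round(1),"F",s["contact_force"].round(1),"q6",s["qpos"][5].round(2));print("shift cm",d.round(2),"toolyaw",round(-w,3),"dist",np.linalg.norm(d).round(2))
E
python3 - <<'E'
from h import *
go(524,208,300,60)
f=r.grab_frame("wrist");P,e,dw=pts(f);img=f["img"];cv2.imwrite("pics/w1.png",img);np.savez("w1.npz",P=P,img=img,e=e,dw=dw)
E
```

```text
t 2.1 pos [492.9 135.1 404.3] yaw 22.1 F [-0.1 -0.3 -0.4] q6 1.45
shift cm [ 5.63 -5.59 10.43] toolyaw -0.662 dist 13.1
```

View pics/w1.png

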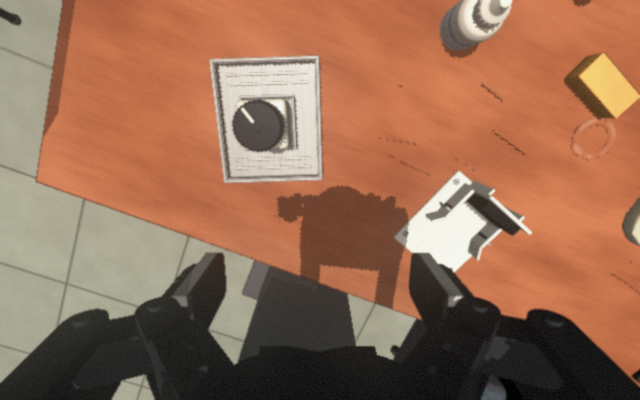

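The wrist view shows the lid at (258,125) with its white pointer toward the upper left (247,113), the tray at (267,118), and the cradle near (460,225).

```bash
cat > m.py <<'E'
from h import *
def meas(P,e,dw,img,lidc=(524,208)):
    hsv=cv2.cvtColor(img,cv2.COLOR_BGR2HSV);X=P[...,0];Y=P[...,1];Z=P[...,2]
    near=lambda c,rad:np.hypot(X-c[0],Y-c[1])<rad
    fit=lambda m:cv2.minAreaRect(P[m][:,:2].astype(np.float32))
    lid=near(lidc,45)&(Z>74)&(Z<92)
    print("lid",fit(lid),lid.sum(),np.median(Z[lid]))
    w=lid&(img.min(2)>110)
    q=P[w][:,:2]; c=np.array(fit(lid)[0])
    if len(q)>4: print("pointer n",len(q),"mean-c",(q.mean(0)-c).round(1),"ang",np.degrees(np.arctan2(*(q.mean(0)-c)[::-1])).round(1),"line",np.degrees(np.arctan2(*cv2.fitLine(q.astype(np.float32),cv2.DIST_L2,0,.01,.01)[1::-1].ravel())).round(1))
    t=near(lidc,100)&(hsv[...,1]<80)&(Z>3)&(Z<30);print("tray",fit(t))
    b=near((490,-50),80)&(hsv[...,1]<80)&(abs(Z-5)<3.5);print("base",fit(b),np.median(Z[b]))
    k=near((530,-60),50)&(Z>61)&(Z<70);print("backtop",fit(k),k.sum())
    k=near((530,-60),60)&(hsv[...,2]<70)&(Z>12)&(Z<58);print("foam",fit(k),k.sum())
    k=near((510,-55),60)&(abs(Z-30)<3);print("cheeks",fit(k),k.sum())
E
python3 - <<'E'
from m import *
d=np.load("w1.npz");meas(d["P"],d["e"],d["dw"],d["img"])
E
```

```text
lid ((524.2145385742188, 206.5029754638672), (46.282958984375, 45.970951080322266), 80.04853820800781) 2070 84.82022691381576
pointer n 110 mean-c [ 5.3 12.1] ang 66.4 line 26.9
tray ((524.7975463867188, 206.2500457763672), (133.6913299560547, 115.94591522216797), 23.897428512573242)
base ((488.17706298828125, -51.721595764160156), (99.62164306640625, 114.34851837158203), 72.52002716064453) 6.389493002000904
backtop ((530.81201171875, -63.61799621582031), (64.18730163574219, 14.869454383850098), 70.34200286865234) 331
foam ((521.4125366210938, -64.14906311035156), (61.39146423339844, 19.638465881347656), 51.951568603515625) 305
cheeks ((512.8753662109375, -58.70241928100586), (80.4513931274414, 70.07247924804688), 71.35435485839844) 541
```

Opening is about 0.6 rad and the jar's +x is at 24°. Next I'll go above the lid at yaw 66° and descend.

```bash
python3 - <<'E'
from m import *
go(524,207,300,66)
E
```

```text
t 2.15 pos [492.5 134.  404.2] yaw 22.0 F [-0.1  0.1 -0.5] q6 1.45
shift cm [ 5.67 -5.58 10.41] toolyaw -0.767 dist 13.1
```

Emit:
apply_moves(
  deltas=[
    {"claw":-1,"delta_pos":[1.9,-1.86,3.0],"yaw":0},
    {"claw":-1,"delta_pos":[1.9,-1.86,3.0],"yaw":0},
    {"claw":-1,"delta_pos":[1.87,-1.86,3.0],"yaw":0},
    {"claw":-1,"delta_pos":[0,0,1.4],"yaw":-0.16},
    {"claw":-1,"delta_pos":[0,0,0],"yaw":-0.16},
    {"claw":-1,"delta_pos":[0,0,0],"yaw":-0.16},
    {"claw":-1,"delta_pos":[0,0,0],"yaw":-0.16},
    {"claw":-1,"delta_pos":[0,0,0],"yaw":-0.13},
  ],
)

```text
clock: 3.15
eef_pos: [524.2, 205.1, 300.7]
tcp_rot: [-3.141, 0.001, 1.156]
contact_force: [0.1, 0.3, 0.7]
opening: 1.002
grasp_force: 0.0
```

```bash
python3 - <<'E'
from m import *
go(524,207,231,66)
f=r.grab_frame("wrist");P,e,dw=pts(f);img=f["img"]
X,Y,Z=P[...,0],P[...,1],P[...,2]
print("visible lid?",((np.hypot(X-524,Y-207)<60)&(Z>70)).sum())
d=np.load("w1.npz")
for uv in ((243,106),(256,123)): print(plane(d["e"],d["dw"],*uv,84).round(1))
E
```

```text
t 3.15 pos [524.2 205.1 300.7] yaw 66.2 F [0.1 0.3 0.7] q6 0.79
shift cm [ 0.17 -0.1   6.97] toolyaw 0.004 dist 6.97
visible lid? 36402
[535.8 223.8  84. ]
[526.2 208.3  84. ]
```

```bash
python3 - <<'E'
from m import *
go(524,207,231,66)
f=r.grab_frame("wrist");P,e,dw=pts(f);meas(P,e,dw,f["img"]) if 0 else None
X,Y,Z=P[...,0],P[...,1],P[...,2]
m=((np.hypot(X-524,Y-207)<45)&(Z>76)&(Z<92));print(cv2.minAreaRect(P[m][:,:2].astype(np.float32)),np.median(Z[m]))
E
```

```text
t 3.2 pos [524.2 205.1 300.7] yaw 66.6 F [ 1.  -0.6 -0.1] q6 0.78
shift cm [ 0.17 -0.1   6.97] toolyaw 0.01 dist 6.97
((524.7725830078125, 208.79808044433594), (46.28680419921875, 46.760894775390625), 61.827877044677734) 84.90490716172143
```

Emit:
apply_moves(
  deltas=[
    {"claw":-1,"delta_pos":[0.15,-0.05,2.4],"yaw":0},
    {"claw":-1,"delta_pos":[0,0,2.4],"yaw":0},
    {"claw":-1,"delta_pos":[0,0,2.2],"yaw":0},
    {"claw":-1,"delta_pos":[0,0,0],"yaw":0},
  ],
)

```text
clock: 3.75
eef_pos: [523.8, 207.1, 229.4]
tcp_rot: [-3.139, 0.003, 1.15]
contact_force: [-1.6, 0.2, -0.4]
opening: 0.998
grasp_force: 0.0
```

Emit:
apply_moves(
  deltas=[
    {"claw":1,"delta_pos":[0,0,-0.15],"yaw":0},
    {"claw":1,"delta_pos":[0,0,0],"yaw":0},
    {"claw":1,"delta_pos":[0,0,0],"yaw":0},
    {"claw":1,"delta_pos":[0,0,0],"yaw":0},
    {"claw":1,"delta_pos":[0,0,0],"yaw":0},
    {"claw":1,"delta_pos":[0,0,0],"yaw":0},
  ],
  grip_force=40,
)

```text
clock: 4.5
eef_pos: [524.9, 208.4, 233.5]
tcp_rot: [3.141, -0.001, 1.153]
contact_force: [-2.0, -0.3, 7.7]
opening: 0.52
grasp_force: 39.9
```

```bash
python3 - <<'E'
from m import *
s=r.sense();print(s["wrist_torque"],s["contact_force"],s["opening"],s["grasp_force"])
E
```

```text
[-0.16890267  0.28477962  0.06985202] [-1.95240718 -0.30601495  7.72950548] 0.5198412304039599 39.884095080778934
```

Emit:
apply_moves(
  deltas=[
    {"claw":1,"delta_pos":[0,0,-0.2],"yaw":0},
    {"claw":1,"delta_pos":[0,0,0],"yaw":0.12},
    {"claw":1,"delta_pos":[0,0,0],"yaw":0.12},
    {"claw":1,"delta_pos":[0,0,0],"yaw":0.12},
    {"claw":1,"delta_pos":[0,0,0],"yaw":0},
  ],
)

```text
clock: 5.12
eef_pos: [525.0, 208.2, 234.6]
tcp_rot: [3.141, -0.001, 0.794]
contact_force: [3.3, -1.5, -0.8]
opening: 0.517
grasp_force: 41.3
```

```bash
python3 - <<'E'
from m import *
s=r.sense();print(s["wrist_torque"],s["contact_force"],s["opening"],s["grasp_force"])
E
```

```text
[-0.26679404 -0.46410297  0.06084034] [ 3.25046709 -1.46129403 -0.7849542 ] 0.5174063835156932 41.25162696407642
```

Emit:
apply_moves(
  deltas=[
    {"claw":1,"delta_pos":[0,0,0],"yaw":0.1},
    {"claw":1,"delta_pos":[0,0,0],"yaw":0.1},
    {"claw":1,"delta_pos":[0,0,0],"yaw":0.05},
    {"claw":1,"delta_pos":[0,0,0],"yaw":0},
  ],
)

```text
clock: 5.62
eef_pos: [524.9, 208.1, 234.5]
tcp_rot: [3.141, -0.001, 0.546]
contact_force: [3.5, -2.8, 0.1]
opening: 0.516
grasp_force: 41.3
```

```bash
python3 - <<'E'
from m import *
s=r.sense();print(s["wrist_torque"],s["contact_force"],s["opening"],s["grasp_force"])
E
```

```text
[-0.56652851 -0.61381009  0.01273881] [ 3.49370506 -2.77327507  0.1296831 ] 0.5162294764451953 41.301676394068636
```

Emit:
apply_moves(
  deltas=[
    {"claw":1,"delta_pos":[0,0,0],"yaw":0.05},
    {"claw":1,"delta_pos":[0,0,0],"yaw":0.05},
    {"claw":1,"delta_pos":[0,0,0],"yaw":0},
  ],
)

```text
clock: 6.0
eef_pos: [525.2, 207.9, 234.4]
tcp_rot: [3.14, -0.001, 0.447]
contact_force: [5.2, -4.7, -0.9]
opening: 0.52
grasp_force: 41.7
```

```bash
python3 - <<'E'
from m import *
s=r.sense();print(s["wrist_torque"],s["contact_force"],s["tcp_rot"])
E
```

```text
[-1.15550129 -1.01173415  0.60092819] [ 5.19876387 -4.67381806 -0.94834815] [ 3.14003002e+00 -1.28936519e-03  4.47101171e-01]
```

Torque rose to 0.6 N m, so the lid is at its stop. I'll release, rise, and check the pointer.

Emit:
apply_moves(
  deltas=[
    {"claw":-1,"delta_pos":[0,0,0],"yaw":0},
    {"claw":-1,"delta_pos":[0,0,0],"yaw":0},
    {"claw":-1,"delta_pos":[0,0,0],"yaw":0},
    {"claw":-1,"delta_pos":[0,0,0],"yaw":0},
    {"claw":-1,"delta_pos":[0,0,-4.0],"yaw":0},
    {"claw":-1,"delta_pos":[0,0,-5.0],"yaw":0},
    {"claw":-1,"delta_pos":[0,0,0],"yaw":0},
    {"claw":-1,"delta_pos":[0,0,0],"yaw":0},
  ],
)

```text
clock: 7.0
eef_pos: [524.4, 208.1, 324.0]
tcp_rot: [-3.142, 0.0, 0.443]
contact_force: [-1.0, -0.3, -0.3]
opening: 0.999
grasp_force: 0.0
```

```bash
python3 - <<'E'
from m import *
go(524.8,208,233,24)
f=r.grab_frame("wrist");P,e,dw=pts(f);img=f["img"];np.savez("w2.npz",P=P,img=img,e=e,dw=dw)
X,Y,Z=P[...,0],P[...,1],P[...,2]
m=((np.hypot(X-524,Y-207)<45)&(Z>76)&(Z<92));print(cv2.minAreaRect(P[m][:,:2].astype(np.float32)))
v,u=np.where(m);print(u.min(),u.max(),v.min(),v.max())
b=((np.hypot(X-524,Y-207)<45)&(abs(Z-55)<4));print("body",cv2.minAreaRect(P[b][:,:2].astype(np.float32)))
c=img[max(0,v.min()-60):v.max()+60,max(0,u.min()-60):u.max()+60];print(c.shape,max(0,u.min()-60),max(0,v.min()-60));cv2.imwrite("pics/w2.png",cv2.resize(c,None,fx=2,fy=2)[:600,:800])
E
```

```text
t 7.0 pos [524.4 208.1 324. ] yaw 25.4 F [-1.  -0.3 -0.3] q6 1.5
shift cm [0.03 0.03 9.1 ] toolyaw 0.024 dist 9.1
((525.7382202148438, 207.270751953125), (46.46940231323242, 46.56331253051758), 60.73292922973633)
288 352 178 241
body ((526.4298706054688, 207.72540283203125), (48.213409423828125, 49.78300476074219), 20.740707397460938)
(183, 184, 3) 228 118
```

View pics/w2.png

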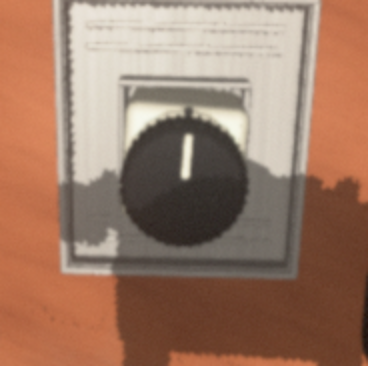

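Lid is shut: the pointer at crop (188,135) lines up with the shoulder mark (188,110). Now I'll grip the body by its flats.

Emit:
apply_moves(
  deltas=[
    {"claw":-1,"delta_pos":[0.08,0.1,3.0],"yaw":0.06},
    {"claw":-1,"delta_pos":[0,0,3.0],"yaw":0},
    {"claw":-1,"delta_pos":[0,0,3.0],"yaw":0},
    {"claw":-1,"delta_pos":[0,0,1.8],"yaw":0},
    {"claw":-1,"delta_pos":[0,0,0.8],"yaw":0},
    {"claw":-1,"delta_pos":[0,0,0],"yaw":0},
  ],
  grip_force=50,
)

```text
clock: 7.8
eef_pos: [525.8, 207.7, 207.9]
tcp_rot: [-3.142, 0.001, 0.383]
contact_force: [-0.8, 0.8, 0.7]
opening: 1.006
grasp_force: 0.0
```

Emit:
apply_moves(
  deltas=[
    {"claw":1,"delta_pos":[0,0,0],"yaw":0},
    {"claw":1,"delta_pos":[0,0,0],"yaw":0},
    {"claw":1,"delta_pos":[0,0,0],"yaw":0},
    {"claw":1,"delta_pos":[0,0,0],"yaw":0},
    {"claw":1,"delta_pos":[0,0,0],"yaw":0},
  ],
)

```text
clock: 8.43
eef_pos: [526.2, 207.7, 209.3]
tcp_rot: [3.141, -0.002, 0.383]
contact_force: [-1.0, -0.4, 5.2]
opening: 0.573
grasp_force: 51.6
```

Emit:
apply_moves(
  deltas=[
    {"claw":1,"delta_pos":[0,0,-0.3],"yaw":0},
    {"claw":1,"delta_pos":[0,0,-0.8],"yaw":0},
    {"claw":1,"delta_pos":[0,0,-1.5],"yaw":0},
    {"claw":1,"delta_pos":[0,0,-2.5],"yaw":0},
    {"claw":1,"delta_pos":[0,0,-2.5],"yaw":0},
    {"claw":1,"delta_pos":[0,0,0],"yaw":0},
    {"claw":1,"delta_pos":[0,0,0],"yaw":0},
  ],
)

```text
clock: 9.3
eef_pos: [525.4, 207.6, 283.9]
tcp_rot: [-3.141, 0.001, 0.383]
contact_force: [-0.1, -0.4, -2.9]
opening: 0.576
grasp_force: 52.7
```

```bash
python3 - <<'E'
from m import *
print(r.sense()["wrist_torque"])
f=r.grab_frame("wrist");P,e,dw=pts(f);img=f["img"]
T=np.array(f["T_tool_cam"]);print(T.round(2))
X,Y,Z=P[...,0],P[...,1],P[...,2];g=r.sense()["eef_pos"]
m=(np.hypot(X-g[0],Y-g[1])<32)&(Z>110)&(Z<170);
zz=Z[m];print("Z pct",np.percentile(zz,[1,50,99]))
top=m&(Z>np.percentile(zz,99)-6);print("lid",cv2.minAreaRect(P[top][:,:2].astype(np.float32)),np.median(Z[top]))
f=r.grab_frame("top");P,e,dw=pts(f);X,Y,Z=P[...,0],P[...,1],P[...,2]
d=np.load("w1.npz")
meas(d["P"],d["e"],d["dw"],d["img"])
cv2.imwrite("pics/w3.png",img)
# far end
cy=np.radians(-17.6);print("foam pt",)
E
```

```text
[-0.01076791 -0.01104126 -0.00125032]
[[ 0.    0.96  0.28 70.88]
 [ 1.   -0.    0.   -0.21]
 [ 0.    0.28 -0.96 29.24]
 [ 0.    0.    0.    1.  ]]
Z pct [113.27614344 158.19674852 168.1452009 ]
lid ((531.3280639648438, 210.2276153564453), (15.53939437866211, 59.8209114074707), 17.479867935180664) 166.6774926753566
lid ((524.2145385742188, 206.5029754638672), (46.282958984375, 45.970951080322266), 80.04853820800781) 2070 84.82022691381576
pointer n 110 mean-c [ 5.3 12.1] ang 66.4 line 26.9
tray ((524.7975463867188, 206.2500457763672), (133.6913299560547, 115.94591522216797), 23.897428512573242)
base ((488.17706298828125, -51.721595764160156), (99.62164306640625, 114.34851837158203), 72.52002716064453) 6.389493002000904
backtop ((530.81201171875, -63.61799621582031), (64.18730163574219, 14.869454383850098), 70.34200286865234) 331
foam ((521.4125366210938, -64.14906311035156), (61.39146423339844, 19.638465881347656), 51.951568603515625) 305
cheeks ((512.8753662109375, -58.70241928100586), (80.4513931274414, 70.07247924804688), 71.35435485839844) 541
foam pt
```

View pics/w3.png

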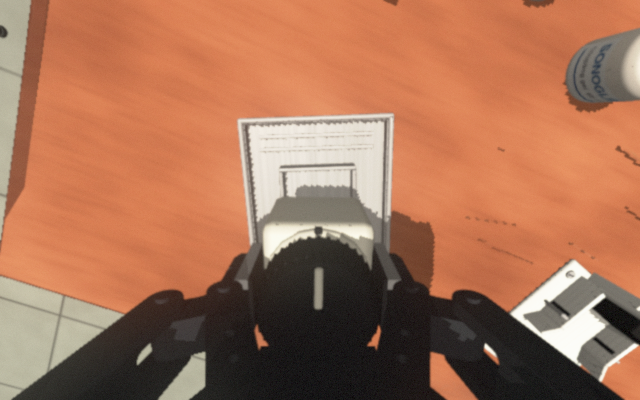

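The jar is held straight, clear of the nest. Next I go to a point in front of the cradle and look again.

```bash
python3 - <<'E'
from m import *
go(379,-16,330,22)
E
```

```text
t 9.4 pos [525.2 207.5 283.2] yaw 21.9 F [-0.3  0.1 -1.7] q6 1.56
shift cm [-21.92  15.27  -4.64] toolyaw -0.001 dist 27.12
```

Emit:
apply_moves(
  deltas=[
    {"claw":1,"delta_pos":[-2,1.4,-1.5],"yaw":0},
    {"claw":1,"delta_pos":[-3.2,2.2,-1.5],"yaw":0},
    {"claw":1,"delta_pos":[-3.2,2.2,-1.6],"yaw":0},
    {"claw":1,"delta_pos":[-3.2,2.2,0],"yaw":0},
    {"claw":1,"delta_pos":[-3.2,2.2,0],"yaw":0},
    {"claw":1,"delta_pos":[-3.2,2.2,0],"yaw":0},
    {"claw":1,"delta_pos":[-2.6,1.9,0],"yaw":0},
    {"claw":1,"delta_pos":[-1.3,1.0,0],"yaw":0},
  ],
)

```text
clock: 10.4
eef_pos: [378.7, -17.0, 329.6]
tcp_rot: [-3.141, 0.001, 0.382]
contact_force: [-0.7, -0.1, -2.1]
opening: 0.574
grasp_force: 52.7
```

Emit:
apply_moves(
  deltas=[
    {"claw":1,"delta_pos":[0,0,0],"yaw":0.13},
    {"claw":1,"delta_pos":[0,0,0],"yaw":0.14},
    {"claw":1,"delta_pos":[0,0,0],"yaw":0.14},
    {"claw":1,"delta_pos":[0,0,0],"yaw":0.14},
    {"claw":1,"delta_pos":[0,0,0],"yaw":0.14},
    {"claw":1,"delta_pos":[0,0,0],"yaw":0},
    {"claw":1,"delta_pos":[0,0,0],"yaw":0},
  ],
)

```text
clock: 11.28
eef_pos: [379.9, -16.0, 330.0]
tcp_rot: [3.142, 0.0, -0.304]
contact_force: [0.0, -0.5, -2.3]
opening: 0.57
grasp_force: 52.6
```

```bash
python3 - <<'E'
from m import *
go(379,-16,330,-17.6)
f=r.grab_frame("wrist");P,e,dw=pts(f);img=f["img"];np.savez("w4.npz",P=P,img=img,e=e,dw=dw);cv2.imwrite("pics/w4.png",img)
X,Y,Z=P[...,0],P[...,1],P[...,2]
hsv=cv2.cvtColor(img,cv2.COLOR_BGR2HSV)
for n,m in (("base",(hsv[...,1]<80)&(abs(Z-5)<4)),("cheek",(abs(Z-30)<4)),("backtop",(abs(Z-66)<4)),("foam",(hsv[...,2]<60)&(Z>12)&(Z<56))):
    m&=np.hypot(X-495,Y+52)<85
    v,u=np.where(m);print(n,m.sum(),cv2.minAreaRect(P[m][:,:2].astype(np.float32)),np.median(Z[m]),u.min(),u.max(),v.min(),v.max())
E
```

```text
t 11.275 pos [379.9 -16.  330. ] yaw -17.4 F [ 0.  -0.5 -2.3] q6 1.83
shift cm [-0.09  0.03  0.  ] toolyaw 0.003 dist 0.09
base 11868 ((482.5874938964844, -47.52748489379883), (97.4994888305664, 100.77920532226562), 72.40315246582031) 6.521369065959533 259 374 0 125
cheek 1034 ((501.83795166015625, -53.94466781616211), (78.47712707519531, 45.524147033691406), 72.39151000976562) 30.813244667542335 268 366 0 65
  return _methods._mean(a, axis=axis, dtype=dtype,
  ret = ret.dtype.type(ret / rcount)
Traceback (most recent call last):
ValueError: zero-size array to reduction operation minimum which has no identity
```

View pics/w4.png

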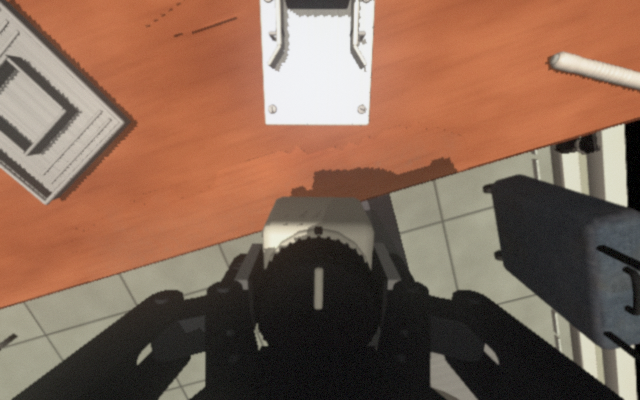

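The cradle fit is consistent across views: yaw -17.6°, origin at axial 485.8 and lateral 100.4. I'll move over the pocket, 17 mm in front of the foam, and lower.

Emit:
apply_moves(
  deltas=[
    {"claw":1,"delta_pos":[2.0,-0.08,0],"yaw":0.003},
    {"claw":1,"delta_pos":[3.2,0,0],"yaw":0},
    {"claw":1,"delta_pos":[3.2,0,1.0],"yaw":0},
    {"claw":1,"delta_pos":[1.8,0,3.0],"yaw":0},
    {"claw":1,"delta_pos":[0.5,0,3.0],"yaw":0},
    {"claw":1,"delta_pos":[0,0,2.0],"yaw":0},
    {"claw":1,"delta_pos":[0,0,0],"yaw":0},
    {"claw":1,"delta_pos":[0,0,0],"yaw":0},
  ],
)

```text
clock: 12.32
eef_pos: [482.8, -48.1, 240.7]
tcp_rot: [-3.141, -0.001, -0.31]
contact_force: [-0.7, -0.5, -1.6]
opening: 0.576
grasp_force: 52.6
```

```bash
python3 - <<'E'
from m import *
go(482,-47.6,215,-17.6)
f=r.grab_frame("wrist");P,e,dw=pts(f);img=f["img"]
s=r.grab_frame("scene");cv2.imwrite("pics/w5.png",np.vstack([img[:260],cv2.resize(s["img"][170:260,270:400],(390,270))if 0 else cv2.copyMakeBorder(cv2.resize(s["img"][160:250,260:420],(480,270)),0,0,0,160,0)]))
E
```

```text
t 12.325 pos [482.8 -48.1 240.7] yaw -17.8 F [-0.7 -0.5 -1.6] q6 1.78
shift cm [-0.09 -0.02  2.57] toolyaw -0.003 dist 2.57
```

View pics/w5.png

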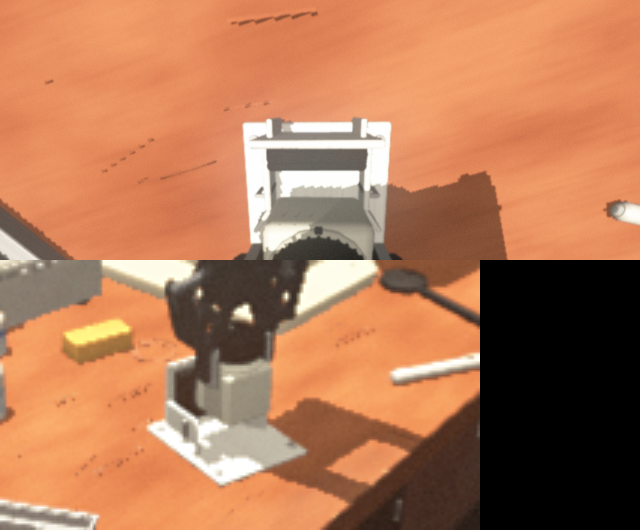

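The jar (columns 263–373) is centred on the foam (267–367), above the base between the cheeks. Lowering.

Emit:
apply_moves(
  deltas=[
    {"claw":1,"delta_pos":[0,0,1.0],"yaw":0},
    {"claw":1,"delta_pos":[0,0,1.0],"yaw":0},
    {"claw":1,"delta_pos":[0,0,0.7],"yaw":0},
    {"claw":1,"delta_pos":[0,0,0.1],"yaw":0},
    {"claw":1,"delta_pos":[0,0,0],"yaw":0},
    {"claw":1,"delta_pos":[0,0,0],"yaw":0},
  ],
)

```text
clock: 13.18
eef_pos: [482.1, -47.9, 212.4]
tcp_rot: [-3.142, -0.0, -0.31]
contact_force: [-0.8, -0.0, -2.3]
opening: 0.573
grasp_force: 52.7
```

Emit:
apply_moves(
  deltas=[
    {"claw":1,"delta_pos":[0,0,0.1],"yaw":0},
    {"claw":1,"delta_pos":[0,0,0],"yaw":0},
  ],
)

```text
clock: 13.42
eef_pos: [481.9, -47.9, 211.2]
tcp_rot: [-3.142, -0.0, -0.31]
contact_force: [-0.1, 1.2, -2.2]
opening: 0.574
grasp_force: 52.7
```

Emit:
apply_moves(
  deltas=[
    {"claw":1,"delta_pos":[0,0,0.1],"yaw":0},
    {"claw":1,"delta_pos":[0,0,0],"yaw":0},
  ],
)

```text
clock: 13.68
eef_pos: [481.9, -47.9, 210.1]
tcp_rot: [-3.142, 0.0, -0.31]
contact_force: [-0.3, 1.1, -1.8]
opening: 0.57
grasp_force: 52.7
```

Emit:
apply_moves(
  deltas=[
    {"claw":1,"delta_pos":[0,0,0.07],"yaw":0},
    {"claw":1,"delta_pos":[0,0,0],"yaw":0},
  ],
)

```text
clock: 13.92
eef_pos: [481.9, -47.9, 209.4]
tcp_rot: [3.142, 0.0, -0.31]
contact_force: [-0.0, -0.2, -2.4]
opening: 0.571
grasp_force: 52.7
```

Emit:
apply_moves(
  deltas=[
    {"claw":1,"delta_pos":[0,0,0.05],"yaw":0},
    {"claw":1,"delta_pos":[0,0,0],"yaw":0},
  ],
)

```text
clock: 14.18
eef_pos: [481.9, -47.9, 209.3]
tcp_rot: [-3.142, 0.0, -0.31]
contact_force: [-1.8, 1.0, 4.3]
opening: 0.572
grasp_force: 53.5
```

Emit:
apply_moves(
  deltas=[
    {"claw":1,"delta_pos":[0,0,0.05],"yaw":0},
    {"claw":1,"delta_pos":[0,0,0],"yaw":0},
  ],
)

```text
clock: 14.42
eef_pos: [481.9, -47.9, 209.3]
tcp_rot: [-3.142, -0.0, -0.31]
contact_force: [-3.9, 1.6, 13.9]
opening: 0.572
grasp_force: 54.5
```

Emit:
apply_moves(
  deltas=[
    {"claw":1,"delta_pos":[0,0,-0.07],"yaw":0},
    {"claw":1,"delta_pos":[0.5,0,0],"yaw":0},
    {"claw":1,"delta_pos":[0.5,0,0],"yaw":0},
    {"claw":1,"delta_pos":[0.4,0,0],"yaw":0},
    {"claw":1,"delta_pos":[0,0,0],"yaw":0},
    {"claw":1,"delta_pos":[0,0,0],"yaw":0},
  ],
)

```text
clock: 15.18
eef_pos: [492.1, -51.4, 209.5]
tcp_rot: [3.141, 0.009, -0.311]
contact_force: [-19.2, 6.1, 31.0]
opening: 0.574
grasp_force: 57.1
```

Emit:
apply_moves(
  deltas=[
    {"claw":1,"delta_pos":[0.2,0,0],"yaw":0},
    {"claw":1,"delta_pos":[0,0,0],"yaw":0},
    {"claw":1,"delta_pos":[0,0,0],"yaw":0},
  ],
)

```text
clock: 15.55
eef_pos: [492.9, -51.7, 209.6]
tcp_rot: [3.14, 0.013, -0.311]
contact_force: [-23.3, 10.1, 39.8]
opening: 0.57
grasp_force: 58.2
```

Emit:
apply_moves(
  deltas=[
    {"claw":1,"delta_pos":[0.15,0,0],"yaw":0},
    {"claw":1,"delta_pos":[0,0,0],"yaw":0},
    {"claw":1,"delta_pos":[0,0,0],"yaw":0},
  ],
)

```text
clock: 15.92
eef_pos: [493.5, -51.8, 209.7]
tcp_rot: [3.14, 0.015, -0.311]
contact_force: [-29.2, 12.3, 45.8]
opening: 0.574
grasp_force: 58.9
```

```bash
cat > s.py <<'E'
from m import *
s=r.sense();c=np.radians(-17.6);a=np.array([np.cos(c),np.sin(c),0]);l=np.array([-np.sin(c),np.cos(c),0])
p=s["eef_pos"];F=s["contact_force"]
print(s["clock"],"x",(p@a-485.8).round(2),"y",(p@l-100.4).round(2),"z",p[2].round(2),"rot",np.degrees(s["tcp_rot"]).round(2),"Fx",(F@a).round(2),"Fy",(F@l).round(2),"Fz",F[2].round(2),"T",(s["wrist_torque"]@np.array([a,l,[0,0,1]]).T).round(2))
E
python3 s.py
```

```text
15.925 x 0.32 y -0.57 z 209.67 rot [179.92   0.86 -17.82] Fx -31.52 Fy 2.93 Fz 45.83 T [0.75 5.43 0.03]
```

Pushing jammed the jar onto the base, so I'm backing off and lifting slightly.

Emit:
apply_moves(
  deltas=[
    {"claw":1,"delta_pos":[-0.3,0,-0.1],"yaw":0},
    {"claw":1,"delta_pos":[-0.3,0,-0.2],"yaw":0},
    {"claw":1,"delta_pos":[0,0,-0.2],"yaw":0},
    {"claw":1,"delta_pos":[0,0,0],"yaw":0},
    {"claw":1,"delta_pos":[0,0,0],"yaw":0},
  ],
)

```text
clock: 16.55
eef_pos: [493.0, -51.5, 214.1]
tcp_rot: [3.142, -0.0, -0.31]
contact_force: [-0.1, 0.1, -1.6]
opening: 0.571
grasp_force: 53.3
```

```bash
python3 s.py; python3 - <<'E'
from m import *
f=r.grab_frame("wrist");img=f["img"];s=r.grab_frame("scene")["img"]
cv2.imwrite("pics/w6.png",np.vstack([img[:260],cv2.copyMakeBorder(cv2.resize(s[175:235,290:390],(500,300),interpolation=cv2.INTER_CUBIC),0,0,0,140,0)]))
E
```

```text
16.55 x -0.29 y -0.42 z 214.07 rot [180.    -0.   -17.78] Fx -0.07 Fy 0.05 Fz -1.6 T [-0.02 -0.02  0.02]
```

View pics/w6.png

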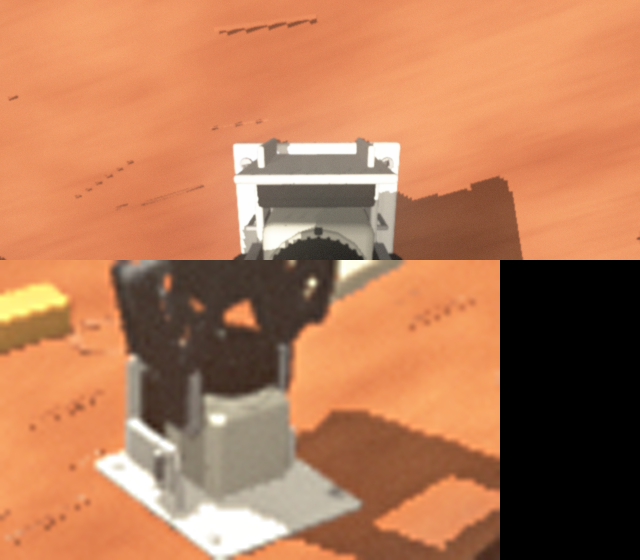

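The jar looks close to upright, still centred, with a gap to the foam (row 205 vs the jar edge at 220). I'll check its tilt in the grip from the lid plane against the earlier frame.

```bash
python3 - <<'E'
from m import *
f=r.grab_frame("wrist");P6=pts(f)[0];P4=np.load("w4.npz")["P"]
# in the tool frame of each picture lid and shoulder sit at the same pixels: compare shoulder/body patch and lid patch
for n,P in(("before",P4),("after",P6)):
    for nm,(u0,u1,v0,v1) in {"lid":(275,362,252,330),"shoulder":(285,355,212,226),"body top":(280,360,204,212)}.items():
        q=P[v0:v1,u0:u1].reshape(-1,3);c=np.radians(-17.7);a=np.array([np.cos(c),np.sin(c)])
        x=q[:,:2]@a;z=q[:,2];ok=abs(z-np.median(z))<6
        k=np.polyfit(x[ok],z[ok],1);print(n,nm,"slope deg",np.degrees(np.arctan(k[0])).round(2),"med z",np.median(z[ok]).round(2),"std",np.std(z[ok]-np.polyval(k,x[ok])).round(2),ok.sum())
print(r.sense()["eef_pos"])
E
python3 - <<'E'
import cv2,numpy as np
E
```

```text
before lid slope deg -4.69 med z 205.85 std 1.19 6304
before shoulder slope deg -77.46 med z 171.35 std 2.7 785
before body top slope deg 45.03 med z 153.79 std 3.43 573
after lid slope deg -5.45 med z 90.02 std 1.14 6282
after shoulder slope deg -72.44 med z 53.89 std 3.4 705
after body top slope deg 73.17 med z 37.82 std 2.06 341
[492.90742242 -51.45196572 214.08199557]
```

Tilt changed only about 0.8°. I'll set the jar down clear of the foam, regrip it so it sits flat, then hover slightly, push, and lower.

Emit:
apply_moves(
  deltas=[
    {"claw":1,"delta_pos":[-0.5,0,0],"yaw":0},
    {"claw":1,"delta_pos":[0,0,0.2],"yaw":0},
    {"claw":1,"delta_pos":[0,0,0.15],"yaw":0},
    {"claw":1,"delta_pos":[0,0,0.05],"yaw":0},
    {"claw":1,"delta_pos":[0,0,0],"yaw":0},
  ],
)

```text
clock: 17.32
eef_pos: [488.1, -49.9, 210.1]
tcp_rot: [3.142, 0.0, -0.31]
contact_force: [-0.4, 0.4, -3.1]
opening: 0.575
grasp_force: 53.3
```

Emit:
apply_moves(
  deltas=[
    {"claw":-0.4,"delta_pos":[0,0,0],"yaw":0},
    {"claw":-0.4,"delta_pos":[0,0,0],"yaw":0},
    {"claw":-0.4,"delta_pos":[0,0,0],"yaw":0},
    {"claw":1,"delta_pos":[0,0,0],"yaw":0},
    {"claw":1,"delta_pos":[0,0,0],"yaw":0},
    {"claw":1,"delta_pos":[0,0,0],"yaw":0},
    {"claw":1,"delta_pos":[0,0,0],"yaw":0},
  ],
)

```text
clock: 18.2
eef_pos: [488.2, -49.9, 210.6]
tcp_rot: [-3.142, -0.0, -0.31]
contact_force: [-1.9, -0.1, 5.9]
opening: 0.573
grasp_force: 52.0
```

```bash
python3 s.py
```

```text
18.2 x -5.34 y -0.36 z 210.6 rot [-1.800e+02 -2.000e-02 -1.778e+01] Fx -1.8 Fy -0.64 Fz 5.92 T [-0.09  0.25 -0.04]
```

Emit:
apply_moves(
  deltas=[
    {"claw":1,"delta_pos":[0,0,-0.1],"yaw":0},
    {"claw":1,"delta_pos":[0,0,0],"yaw":0},
    {"claw":1,"delta_pos":[0,0,0],"yaw":0},
  ],
)

```text
clock: 18.58
eef_pos: [488.0, -49.9, 211.0]
tcp_rot: [3.142, 0.0, -0.31]
contact_force: [0.3, 0.8, -3.3]
opening: 0.568
grasp_force: 51.9
```

```bash
python3 s.py
```

```text
18.575 x -5.53 y -0.37 z 211.04 rot [ 1.800e+02  2.000e-02 -1.778e+01] Fx 0.03 Fy 0.87 Fz -3.33 T [0.01 0.01 0.03]
```

Emit:
apply_moves(
  deltas=[
    {"claw":1,"delta_pos":[0.3,0,0],"yaw":0},
    {"claw":1,"delta_pos":[0.3,0,0],"yaw":0},
    {"claw":1,"delta_pos":[0,0,0],"yaw":0},
    {"claw":1,"delta_pos":[0,0,0],"yaw":0},
  ],
)

```text
clock: 19.08
eef_pos: [493.8, -51.7, 211.1]
tcp_rot: [3.142, 0.0, -0.31]
contact_force: [-1.4, -0.7, -3.9]
opening: 0.575
grasp_force: 51.9
```

```bash
python3 s.py
```

```text
19.075 x 0.53 y -0.41 z 211.13 rot [ 1.800e+02  1.000e-02 -1.777e+01] Fx -1.11 Fy -1.05 Fz -3.86 T [ 0.03 -0.   -0.04]
```

Emit:
apply_moves(
  deltas=[
    {"claw":1,"delta_pos":[0.3,0,0],"yaw":-0.003},
    {"claw":1,"delta_pos":[0,0,0],"yaw":0},
    {"claw":1,"delta_pos":[0,0,0],"yaw":0},
  ],
)

```text
clock: 19.45
eef_pos: [496.7, -52.6, 211.1]
tcp_rot: [3.142, 0.0, -0.307]
contact_force: [0.6, -1.4, -2.4]
opening: 0.575
grasp_force: 51.9
```

```bash
python3 s.py
```

```text
19.45 x 3.53 y -0.4 z 211.15 rot [ 1.80e+02  1.00e-02 -1.76e+01] Fx 0.98 Fy -1.17 Fz -2.41 T [ 0.06  0.02 -0.  ]
```

Emit:
apply_moves(
  deltas=[
    {"claw":1,"delta_pos":[0.2,0,0],"yaw":0},
    {"claw":1,"delta_pos":[0,0,0],"yaw":0},
    {"claw":1,"delta_pos":[0,0,0],"yaw":0},
  ],
)

```text
clock: 19.82
eef_pos: [498.6, -53.2, 211.2]
tcp_rot: [3.142, 0.0, -0.307]
contact_force: [0.3, 0.3, -2.2]
opening: 0.571
grasp_force: 51.9
```

```bash
python3 s.py
```

```text
19.825 x 5.53 y -0.38 z 211.16 rot [180.    0.  -17.6] Fx 0.2 Fy 0.38 Fz -2.21 T [ 0.02  0.03 -0.05]
```

Emit:
apply_moves(
  deltas=[
    {"claw":1,"delta_pos":[0.15,0,0],"yaw":0},
    {"claw":1,"delta_pos":[0,0,0],"yaw":0},
    {"claw":1,"delta_pos":[0,0,0],"yaw":0},
  ],
)

```text
clock: 20.2
eef_pos: [500.0, -53.7, 211.2]
tcp_rot: [3.142, 0.0, -0.307]
contact_force: [0.4, 0.4, -2.4]
opening: 0.575
grasp_force: 51.9
```

```bash
python3 s.py
```

```text
20.2 x 7.03 y -0.37 z 211.16 rot [ 1.80e+02  1.00e-02 -1.76e+01] Fx 0.3 Fy 0.52 Fz -2.36 T [-0.03 -0.04  0.02]
```

Emit:
apply_moves(
  deltas=[
    {"claw":1,"delta_pos":[0.1,0,0],"yaw":0},
    {"claw":1,"delta_pos":[0,0,0],"yaw":0},
    {"claw":1,"delta_pos":[0,0,0],"yaw":0},
  ],
)

```text
clock: 20.58
eef_pos: [500.9, -54.0, 211.2]
tcp_rot: [3.142, 0.0, -0.307]
contact_force: [0.8, 0.1, -2.8]
opening: 0.573
grasp_force: 51.9
```

```bash
python3 s.py
```

```text
20.575 x 7.99 y -0.41 z 211.16 rot [ 1.80e+02  1.00e-02 -1.76e+01] Fx 0.77 Fy 0.32 Fz -2.83 T [-0.05  0.07 -0.02]
```

Emit:
apply_moves(
  deltas=[
    {"claw":1,"delta_pos":[0.1,0,0],"yaw":0},
    {"claw":1,"delta_pos":[0,0,0],"yaw":0},
    {"claw":1,"delta_pos":[0,0,0],"yaw":0},
  ],
)

```text
clock: 20.95
eef_pos: [501.7, -54.2, 211.1]
tcp_rot: [3.142, 0.001, -0.307]
contact_force: [-2.7, 1.5, -2.2]
opening: 0.57
grasp_force: 52.0
```

```bash
python3 s.py;  python3 - <<'E'
from m import *
f=r.grab_frame("wrist");P=pts(f)[0];img=f["img"]
c=np.radians(-17.6);x=P[...,0]*np.cos(c)+P[...,1]*np.sin(c)-485.8
for v in range(150,262,5): print(v,img[v,318],x[v,318].round(1),P[v,318,2].round(1))
E
```

```text
20.95 x 8.82 y -0.41 z 211.11 rot [ 1.7999e+02  4.0000e-02 -1.7600e+01] Fx -3.03 Fy 0.63 Fz -2.19 T [0.03 0.41 0.04]
150 [106 150 234] 57.3 1.1
155 [109 154 236] 54.3 0.7
160 [230 241 246] 52.3 6.2
165 [254 254 254] 49.6 7.6
170 [204 214 218] 47.0 8.7
175 [119 130 140] 47.1 23.3
180 [120 131 140] 47.2 35.6
185 [118 131 139] 47.1 45.6
190 [117 129 136] 47.0 54.4
195 [120 131 137] 47.0 62.3
200 [241 248 250] 46.2 66.6
205 [252 254 254] 44.6 67.9
210 [74 83 88] 40.4 61.3
215 [73 83 88] 38.2 61.3
220 [68 75 80] 35.7 60.4
225 [67 74 80] 33.5 60.3
230 [60 65 68] 30.8 59.3
235 [66 74 79] 28.8 59.9
240 [50 56 59] 30.6 69.3
245 [44 50 53] 30.3 73.4
250 [44 51 54] 30.0 77.1
255 [42 50 51] 30.5 82.1
260 [42 47 51] 29.3 83.6
```

Foam contact found (3 N at x 8.8). I'll push on while hovering.

Emit:
apply_moves(
  deltas=[
    {"claw":1,"delta_pos":[0.1,0,0],"yaw":0},
    {"claw":1,"delta_pos":[0.1,0,0],"yaw":0},
    {"claw":1,"delta_pos":[0,0,0],"yaw":0},
    {"claw":1,"delta_pos":[0,0,0],"yaw":0},
  ],
)

```text
clock: 21.5
eef_pos: [503.1, -54.7, 210.9]
tcp_rot: [3.141, 0.002, -0.307]
contact_force: [-4.8, 3.1, 0.8]
opening: 0.573
grasp_force: 52.1
```

```bash
python3 s.py
```

```text
21.5 x 10.34 y -0.45 z 210.94 rot [ 1.7998e+02  1.2000e-01 -1.7600e+01] Fx -5.53 Fy 1.49 Fz 0.76 T [0.16 0.94 0.11]
```

Emit:
apply_moves(
  deltas=[
    {"claw":1,"delta_pos":[0,0,0.05],"yaw":0},
    {"claw":1,"delta_pos":[0,0,0],"yaw":0},
    {"claw":1,"delta_pos":[0,0,0],"yaw":0},
  ],
)

```text
clock: 21.88
eef_pos: [503.1, -54.7, 210.6]
tcp_rot: [3.141, 0.002, -0.307]
contact_force: [-6.1, 3.5, 3.2]
opening: 0.576
grasp_force: 52.5
```

```bash
python3 s.py
```

```text
21.875 x 10.31 y -0.43 z 210.61 rot [ 1.7998e+02  1.3000e-01 -1.7590e+01] Fx -6.9 Fy 1.46 Fz 3.18 T [0.13 1.06 0.12]
```

Emit:
apply_moves(
  deltas=[
    {"claw":1,"delta_pos":[0.06,0,-0.03],"yaw":0},
    {"claw":1,"delta_pos":[0.06,0,0],"yaw":0},
    {"claw":1,"delta_pos":[0,0,0],"yaw":0},
    {"claw":1,"delta_pos":[0,0,0],"yaw":0},
  ],
)

```text
clock: 22.38
eef_pos: [503.8, -54.9, 210.7]
tcp_rot: [3.141, 0.004, -0.307]
contact_force: [-8.0, 4.2, 2.7]
opening: 0.572
grasp_force: 52.4
```

```bash
python3 s.py
```

```text
22.375 x 11.02 y -0.44 z 210.65 rot [179.97   0.2  -17.59] Fx -8.87 Fy 1.54 Fz 2.66 T [0.29 1.28 0.2 ]
```

Emit:
apply_moves(
  deltas=[
    {"claw":1,"delta_pos":[0,0,0],"yaw":0},
  ],
)

```text
clock: 22.5
eef_pos: [503.8, -54.9, 210.6]
tcp_rot: [3.141, 0.004, -0.307]
contact_force: [-7.9, 3.9, 1.5]
opening: 0.571
grasp_force: 52.4
```

```bash
python3 s.py
```

```text
22.5 x 10.99 y -0.45 z 210.64 rot [179.98   0.21 -17.6 ] Fx -8.7 Fy 1.29 Fz 1.52 T [0.23 1.31 0.19]
```

Emit:
apply_moves(
  deltas=[
    {"claw":1,"delta_pos":[0.08,0,0],"yaw":0},
    {"claw":1,"delta_pos":[0,0,0],"yaw":0},
    {"claw":1,"delta_pos":[0,0,0],"yaw":0},
    {"claw":1,"delta_pos":[0,0,0],"yaw":0},
  ],
)

```text
clock: 23.0
eef_pos: [504.3, -55.1, 210.7]
tcp_rot: [3.141, 0.004, -0.307]
contact_force: [-8.7, 4.7, 4.4]
opening: 0.572
grasp_force: 52.7
```

```bash
python3 s.py
```

```text
23.0 x 11.53 y -0.44 z 210.67 rot [179.97   0.25 -17.59] Fx -9.68 Fy 1.9 Fz 4.37 T [0.24 1.58 0.22]
```

Emit:
apply_moves(
  deltas=[
    {"claw":1,"delta_pos":[0,0,0],"yaw":0},
    {"claw":1,"delta_pos":[0,0,0],"yaw":0},
    {"claw":1,"delta_pos":[0,0,0],"yaw":0},
  ],
)

```text
clock: 23.38
eef_pos: [504.3, -55.1, 210.7]
tcp_rot: [3.141, 0.004, -0.307]
contact_force: [-9.5, 4.2, 4.7]
opening: 0.57
grasp_force: 52.7
```

```bash
python3 s.py; python3 - <<'E'
from m import *
f=r.grab_frame("wrist");img=f["img"];s=r.grab_frame("scene")["img"]
cv2.imwrite("pics/w7.png",np.vstack([img[140:400],cv2.copyMakeBorder(cv2.resize(s[175:235,290:390],(500,300),interpolation=cv2.INTER_CUBIC),0,0,0,140,0)]))
P=pts(f)[0];c=np.radians(-17.7);a=np.array([np.cos(c),np.sin(c)])
q=P[252:330,275:362].reshape(-1,3);x=q[:,:2]@a;z=q[:,2];ok=abs(z-np.median(z))<6
print("lid slope",np.degrees(np.arctan(np.polyfit(x[ok],z[ok],1)[0])))
E
```

```text
23.375 x 11.52 y -0.43 z 210.66 rot [179.97   0.25 -17.6 ] Fx -10.33 Fy 1.15 Fz 4.73 T [0.32 1.57 0.28]
lid slope -5.1023948002654915
```

View pics/w7.png

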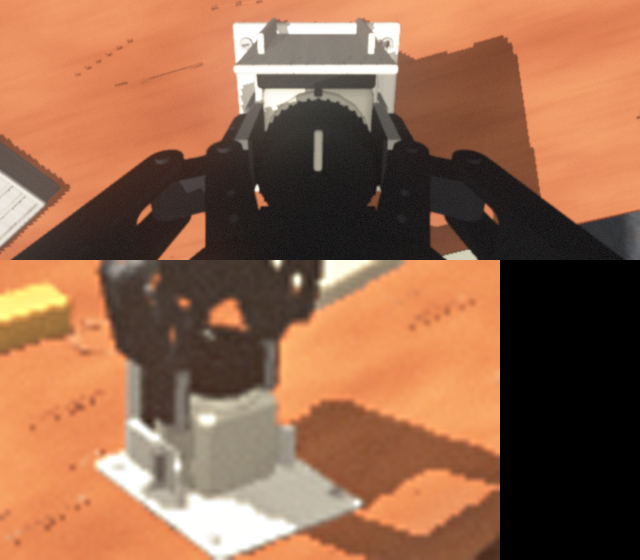

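The jar stands upright against the foam with the pointer (318,150) on its mark (318,90). The push holds steady at about 10 N. Handing in.

```bash
python3 -c "
from rig import r
print(r.sign_off())"
```

```text
the job is handed in; nothing more can be done
None
```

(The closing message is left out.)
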